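# Feed the lock slip through the glass-topped channel with the push stick

## Task

Pick up the wooden push stick by its grip block and, with its blade only, feed the steel slip nose first through the glass-topped guide channel, pressing gently until it snaps home behind the sprung catch. Never touch the slip with the gripper and never push on it harder than 20 newtons. Then draw the stick out and lay it flat on the table, grip block up, leaving the other instruments where they are.

Things in the scene. Friction and masses are not known exactly. Their poses are not given: they have to be found in the camera images.
- guide: Feed guide, fixed: aluminium base plate 275 x 80 x 8 mm (x = -165 to 110 mm) carrying two brass rails 23 mm high. Origin on its underside; +x is the feed direction, z up. Channel floor = plate top, z = 8 mm. Straight channel x = -50 to 110 mm, 26 mm wide, centred on y = 0. Glass cover on the rails x = -12 to 110 mm, underside 23 mm above the floor, top at z = 36 mm.
- mouth (a point): Point on the channel floor at the start of the straight channel, x = -50 mm in the guide's frame. From here back to x = -95 mm the rails flare out to 58 mm apart; before that the base plate is bare.
- catch_zone (a point): Floor point at guide x = 19 mm. A dark steel head on the glass (to z = 70 mm) is clamped so that its catch crosses the channel within 13 mm either way of here; where exactly is not measured, feel it. The catch, a sprung bar 8 mm thick, hangs to 13 mm above the floor: the slip lifts it with about 4 to 8 N of push, the stick's blade passes beneath. It drops behind the slip's tail.
- end_zone (a point): Floor point at guide x = 69.5 mm: solid end stop, within 13 mm either way (it moves with the catch head, 50.5 mm past the catch line). A sprung pin before it meets the slip's nose and must be pressed in 5 mm (7 to 11 N in all) until the catch drops; the stop is 2.5 mm further. Then the pin holds the slip back against the catch. Not caught, the slip springs a few mm back as you withdraw.
- slip: Steel slip, loose, 44 mm long (x) x 24 mm wide x 20 mm high, about 0.14 kg. Origin at the centre of its underside; +x is the nose, whose top is bevelled over the last 24 mm down to 11 mm; the flat tail face is at x = -22 mm. It lies on the guide's base plate before the mouth, nose roughly towards the channel, a little askew.
- stick: Beech push stick, loose, 210 mm long, lying on the table along its own x. Origin at the centre of its underside, z up. Blade 12 mm wide and 8 mm high from x = -45 mm to its square tip at x = +105 mm; upright grip block 60 mm long (x = -105 to -45 mm), 14 mm wide, 48 mm high, standing on the same underside. 0.05 kg.
- stick_grip (a point): Point in the middle of the stick's grip block, x = -75 mm in the stick's frame, 23 mm above its underside: 180 mm behind the blade's tip.
- vial_block: Bystander: chrome level block 110 x 26 x 30 mm with a glass vial on top; origin at the centre of its underside.
- square: Bystander: steel square, stock 100 x 16 x 16 mm with a blade 24 mm wide, 150 mm long; origin under the middle of the stock.
- weight: Bystander: knobbed brass weight, 40 mm across, 58 mm high; origin at the centre of its underside.
There are look-alikes about, which are no part of the job. There is more than one size of the stick; the job needs the smallest.

How it is judged (in metres and radians):
On the way, in this order (a step that is already met when the one before it is completed fails the run):
1. the stick's blade pushes the slip into the straight channel (contact force between stick and slip above 0.15 N and x of slip in the frame of guide above -0.04 m), for 0.05 s.
2. the slip is pressed on down the channel to its locked place by the stick (contact force between stick and slip above 3 N and x of slip in the frame of guide above 0.028 m), for 0.05 s.
At the end, for the whole second after the job is handed in: The slip is at rest 28 to 64 mm along the guide, squeezed between dropped catch and pin (forces on it add to over 7 N), the catch not riding on it (under 3.2 N on the guide). The stick rests flat on the table, grip block up (within 5 mm, tilt under 0.08 rad) (x of slip in the frame of guide between 0.028 and 0.064 m and contact force between slip and anything else above 7 N and contact force between slip and guide below 3.2 N and linear speed of slip below 0.01 m/s and height (world z) of stick below 0.005 m and angle between stick's own z axis and vertical below 0.08 rad and linear speed of stick below 0.02 m/s); the robot touches nothing.
It fails at once if the slip is pushed with more than 20 N (contact force between stick and slip above 20 N).
It fails at once if the gripper or arm touches the slip (contact force between any of the arm, the fingers and slip above 0.3 N).
It fails at once if a loose instrument is moved by over 15 mm (distance of any of vial_block, square, weight from where it was at the start of the episode above 0.015 m).
It also fails if it takes over 58 s, if anything falls off the work surface, if the arm or the gripper's body presses on something with over 40 N, if the wrist force passes 120 N, or if a joint passes its speed limit or range.

## Robot

A 7-joint arm with a two-finger parallel gripper is mounted at the origin on the work surface. World frame = base frame: x ahead of the robot, y to its left, z up, the work surface at z = 0. Lengths are in mm, angles in rad, forces in N, time in s.
With the tool pointing down it reaches from about 400 to 850 mm from the base axis. Payload 4.5 kg.
Tool frame: the origin (TCP) lies midway between the tips of the shut fingers; the grasp point (between the pads) lies 19 mm behind it (ctrl.grip_depth is the distance from the TCP to the grasp point, in mm); z points along the fingers, y is the line along which they close (so a half turn about z gives the same grasp; the last joint's range is limited). The gripper opens to 88 mm and grips with 3 to 60 N. Pads are 18 mm wide; open, the fingers measure 123 mm over their backs; the gripper's body (75 mm by 187 mm) begins 45 mm behind the grasp point.
Start: joints at [1.377, 0.689, -0.195, 1.565, 0.157, 0.902, -0.215], TCP at [141.175, -608.87, 238.743] pointing down, gripper open.
Joint ranges: [-3.01, 3.01], [-0.46, 2.08], [-1.47, 1.51], [0.13, 2.56], [-1, 4.14], [0.04, 2.09], [-2.66, 2.66]. Speed limits (rad/s): [2.57, 2.57, 3.14, 3.14, 3.14, 3.14, 3.14].

## Interface

Orientations are given as a rotation vector (axis times angle).
In Python, from station import ctrl, optics, order gives the robot as it stands.
- The arm moves only by the tool step_arm, never from a script. Its argument "plan" is a list of rows, each a list of 6 numbers: the shift along the tool's x, y, z as a fraction of full scale, then the turn, a rotation vector about the tool's x, y, z as a fraction of full scale. A call has 1 to 10 rows; each row is the pose to reach, as a shift and turn from the pose commanded when the call began, along the tool's axes at that moment; what a row does not reach only later rows make up. Full scale, the value 1, is 0.08 m for a shift and 120 degrees for a turn. A row lasts 1/12 s, in which the tool goes at most 41.7 mm and 7.16 degrees, less where a joint would pass 70% of its speed; a pose out of reach is approached as far as the arm can. A call with a number of a shift or a turn outside -1 to 1 is refused whole. A call with a gripper value outside its range is refused whole. "hand" is the closure, from -1 (fully open) to 1 (shut), set as the call begins (left out, the last holds). The fingers move at their own pace and stop on an object; "squeeze" is the grip in N (left out, the last holds). Time passes only in rows, so rows that repeat a pose let the fingers close. It gives the time, the measured TCP pose, the force, the opening and the grip force at its end, in the units of the state.
- ctrl.get_obs(): the state, without advancing time (a new reading comes with each control period).
- optics.capture(name): name is "scene" or "top" or "wrist"; returns (picture, depth): 420x560x3 uint8, blue, green, red; 420x560 float32, mm along the optical axis (not along the pixel's ray), 0 where there is no reading.
- optics.camera_info(name): a dict with "mtx" (3x3 intrinsics, pixels), "rvec" (rotation vector, rad) and "tvec" (3), from world to camera coordinates, as OpenCV has them. Camera axes: x right, y down, z forward; pixel columns grow to the right and rows downward; lengths in mm; the calibration is good to about 2 mm. A picture is of the moment at which its call begins: read the wrist's pose just before it. camera_info takes no time and is no camera call; for the wrist camera it gives the pose at the moment of the call.
- order.job_done(): hands the job in; it is judged then, once.
The state is a dict: "time_s": time; "joint_pos": joint angles; "dq": joint speeds; "joint_torque": joint torques, N m; "eef_pos": TCP position; "ee_rot": TCP orientation; "force": force on the tool from outside, world axes, zero at the start; "wrist_torque": the same for the moment, N m; "gripper_width": opening from 0.0 (shut) to 1.0 (fully open); "finger_force": force on a finger pad.
Only numpy, scipy, OpenCV 4.12 (cv2) and the standard library are available. Lean on these libraries where they do the work, as an engineer would, in place of code of your own. Each camera call takes 0.05 s, during which the arm holds its last target. There are 200 camera calls.

## Working session

There is one attempt and no reset: what is moved stays moved. The work goes in short steps, Python scripts to look and compute and a tool call to move; the robot and the scene stay as the last step left them, time stands still between calls to the robot, and variables do not carry over. Pictures are saved under pics/ and viewed, at most 11 in all, crops included, and the job is handed in when it is done.

Besides the shell and the picture viewer there is one more tool, called after "Emit:" as a command line: name --pt "numbers of a row" for each row, then --argument value for the rest. step_arm: Moves the arm, as the interface text tells. Shift numbers are shares of 0.08 m and turn numbers shares of 120 degrees, none past 1 either way. Its arguments: {"type":"object","properties":{"plan":{"type":"array","items":{"type":"array","items":{"type":"number","minimum":-1,"maximum":1}}},"hand":{"type":"number"},"squeeze":{"type":"number"}},"required":["plan"]}

```bash
mkdir -p pics; ls
cat > h.py <<'E'
import numpy as np, cv2, json
from station import ctrl, optics, order
def shot(n,f):
    info=optics.camera_info(n); p,d=optics.capture(n)
    cv2.imwrite(f'pics/{f}.png',p); np.savez(f'pics/{f}.npz',p=p,d=d,**{k:np.array(info[k],float) for k in('mtx','rvec','tvec')})
    return p,d,info
def load(f): 
    z=np.load(f'pics/{f}.npz'); return z['p'],z['d'],z
def ray(info,uv,z):
    K=np.array(info['mtx'],float);R=cv2.Rodrigues(np.array(info['rvec'],float))[0];t=np.array(info['tvec'],float).ravel()
    uv=np.atleast_2d(np.array(uv,float)); c=-R.T@t
    d=(np.linalg.inv(K)@np.c_[uv,np.ones(len(uv))].T).T@R
    return c+d*((z-c[2])/d[:,2])[:,None]
def pts(info,d):
    K=np.array(info['mtx'],float);R=cv2.Rodrigues(np.array(info['rvec'],float))[0];t=np.array(info['tvec'],float).ravel()
    v,u=np.indices(d.shape); q=np.stack([(u-K[0,2])/K[0,0]*d,(v-K[1,2])/K[1,1]*d,d],-1)
    return (q-t)@R
E
python3 - <<'E'
from h import *
for n in('scene','top'):
    shot(n,n+'1'); i=optics.camera_info(n); print(n,i)
print(ctrl.get_obs())
a=[cv2.imread(f'pics/{n}1.png') for n in('scene','top')]
E
```

```text
pics
scene {'mtx': array([[413.02309165,   0.        , 274.87699666],
       [  0.        , 413.02309165, 210.5955504 ],
       [  0.        ,   0.        ,   1.        ]]), 'rvec': array([ 1.66946298,  1.80473512, -0.77458356]), 'tvec': array([ 211.76276556, -316.00795052, 1317.30216809])}
top {'mtx': array([[523.05867243,   0.        , 284.0618229 ],
       [  0.        , 523.05867243, 210.26950603],
       [  0.        ,   0.        ,   1.        ]]), 'rvec': array([ 2.15457066, -2.1314974 ,  0.15627352]), 'tvec': array([-179.31157755,  523.85757192, 1383.45909675])}
{'time_s': 0.1, 'joint_pos': array([ 1.37678565,  0.68984345, -0.19450639,  1.56621952,  0.15731465,
        0.9025523 , -0.21507006]), 'dq': array([ 9.05871388e-05, -1.51721429e-03, -6.40872356e-04, -2.22958368e-03,
       -3.90060415e-04, -7.35793845e-04,  8.30034553e-04]), 'joint_torque': array([-3.31808988e-03, -5.28498888e+01, -1.27129901e+00, -1.53838813e+01,
       -5.25219343e-02,  1.99766138e-03,  8.28081113e-06]), 'eef_pos': array([ 140.96810861, -608.31148131,  238.03074143]), 'ee_rot': array([-3.11962999e+00, -3.57048895e-01,  5.26535727e-04]), 'force': array([ 0.21059251,  0.60226458, -0.80945998]), 'wrist_torque': array([-0.04195435, -0.02711952,  0.03174801]), 'finger_force': 0.0, 'gripper_width': 0.9989031673535635}
```

View pics/top1.png

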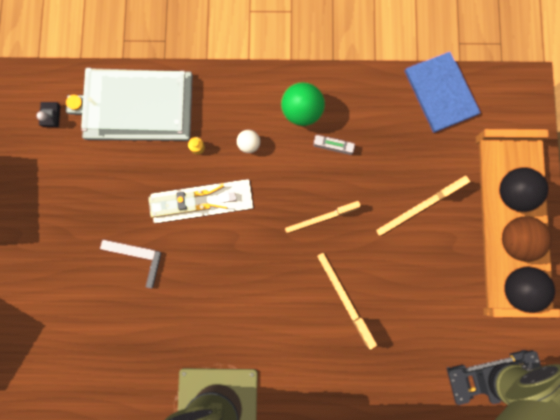

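View pics/scene1.png

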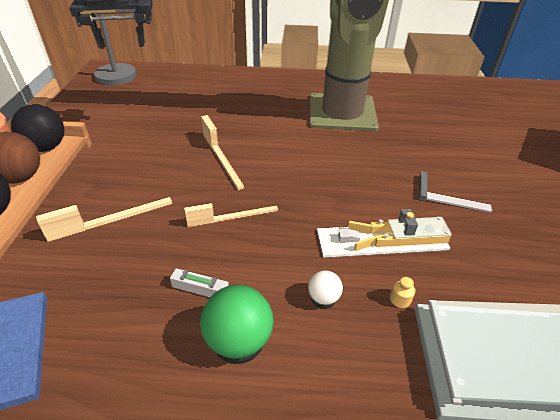

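Sticks in top view: A (287,231)–(359,204), B (378,234)–(468,179), C (320,255)–(375,347). A, about 77 px × 2.64 mm ≈ 204 mm, fits the 210 mm stick; B and C look longer. The guide runs right to left, with the slip at about (232,198). I'll measure these and crop to confirm.

Run:
```python
from h import *
p,d,i=load('top1'); P=pts(i,d); hsv=cv2.cvtColor(p,cv2.COLOR_BGR2HSV)
m=cv2.inRange(hsv,(14,90,150),(30,255,255)); m[:,478:]=0; m[:60]=0
n,l,s,c=cv2.connectedComponentsWithStats(m)
for k in range(1,n):
    if s[k,4]>100:
        cs,_=cv2.findContours((l==k).astype('u1'),0,2)
        r=cv2.minAreaRect(cs[0]); b=cv2.boxPoints(r); w=ray(i,b,8)
        L=np.linalg.norm(np.diff(w[[0,1,2]],axis=0),axis=1)
        Q=P[l==k]; print(c[k].round(),s[k,4],'sides',L.round(),'zpct',np.percentile(Q[:,2],[5,50,95]).round(), 'box',w[:,:2].round().tolist())
# white plate
m=cv2.inRange(hsv,(0,0,150),(180,70,255)); r=m[170:235,140:265]; cs,_=cv2.findContours(cv2.morphologyEx(r,cv2.MORPH_CLOSE,np.ones((7,7))),0,2,offset=(140,170))
cc=max(cs,key=cv2.contourArea);b=cv2.boxPoints(cv2.minAreaRect(cc));w=ray(i,b,8);print('guide',b.round(),w[:,:2].round(1).tolist(),np.linalg.norm(np.diff(w[[0,1,2]],axis=0),axis=1))
a=cv2.resize(p[165:240,140:270],None,fx=6,fy=6,interpolation=2)[:450]
q=cv2.resize(p[170:350,270:480],(780,600)); 
sc=load('scene1')[0]; a2=cv2.resize(sc[200:262,305:465],(800,310),interpolation=2)
out=np.zeros((600,800,3),'u1'); out[:290,:500]=cv2.resize(a,(500,290)); out[:290,500:]=cv2.resize(p[170:350,270:480],(300,290)); out[290:]=a2
cv2.imwrite('pics/crop1.png',out)
```

```text
[ 73. 101.] 219 sides [46. 45.] zpct [-1. 34. 40.] box [[862.0, 460.0], [862.0, 414.0], [817.0, 411.0], [817.0, 457.0]]
[195. 144.] 216 sides [43. 47.] zpct [-3. 36. 58.] box [[738.0, 104.0], [738.0, 62.0], [691.0, 60.0], [691.0, 102.0]]
[421. 206.] 816 sides [304.  25.] zpct [-3. 10. 65.] box [[481.0, -424.0], [640.0, -683.0], [618.0, -695.0], [460.0, -436.0]]
[208. 191.] 135 sides [87. 21.] zpct [13. 29. 34.] box [[580.0, 82.0], [609.0, -0.0], [590.0, -7.0], [561.0, 75.0]]
[323. 217.] 540 sides [223.  22.] zpct [-3.  8. 50.] box [[482.0, -173.0], [564.0, -381.0], [543.0, -388.0], [461.0, -181.0]]
[207. 206.] 128 sides [87. 19.] zpct [11. 30. 36.] box [[546.0, 76.0], [554.0, -10.0], [535.0, -12.0], [528.0, 74.0]]
[347. 303.] 967 sides [ 29. 290.] zpct [-2. 11. 65.] box [[406.0, -261.0], [420.0, -286.0], [168.0, -428.0], [154.0, -403.0]]
[209. 382.] 1548 sides [104. 207.] zpct [ 5. 11. 16.] box [[-4.0, 103.0], [101.0, 106.0], [100.0, -102.0], [-4.0, -102.0]]
guide [[148. 194.]
 [249. 179.]
 [253. 208.]
 [152. 223.]] [[572.9, 208.2], [619.2, -73.9], [535.4, -88.0], [489.8, 191.8]] [285.88868058  84.96621642]
```

View pics/crop1.png

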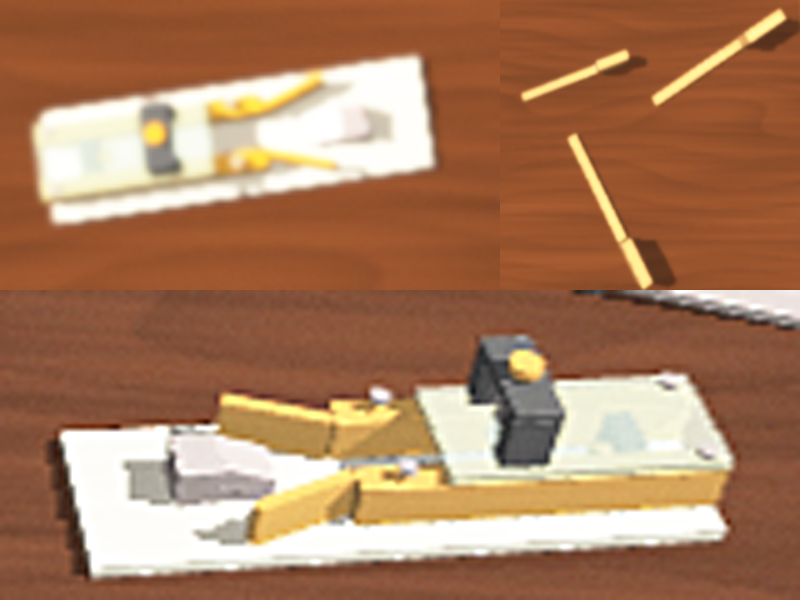

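The crop confirms stick A at (323,217) is the smallest: 223 mm with grip parallax, against 304 and 290 mm for the others. The slip is the grey bevelled block at about (232,198) on the bare plate. Next I refine the stick from depth.

Run:
```python
from h import *
p,d,i=load('top1'); P=pts(i,d); hsv=cv2.cvtColor(p,cv2.COLOR_BGR2HSV)
m=cv2.inRange(hsv,(14,90,150),(30,255,255))>0; w=np.zeros_like(m); w[195:240,280:368]=1; m&=w
z=P[...,2]; v,u=np.nonzero(m&(z>30)); g=ray(i,np.c_[u,v],48); v,u=np.nonzero(m&(z<20)&(u_:=np.indices(m.shape)[1])<330) if 0 else np.nonzero(m&(z<20)&(np.indices(m.shape)[1]<335)); b=ray(i,np.c_[u,v],8)
for n,q in(('grip',g),('blade',b)):
    c=q[:,:2].mean(0); U,S,V=np.linalg.svd(q[:,:2]-c); t=(q[:,:2]-c)@V[0]; print(n,c.round(1),'ang',np.degrees(np.arctan2(V[0,1],V[0,0])).round(1),'ext',(c+V[0]*t.min()).round(),(c+V[0]*t.max()).round())
print(z[195:240,280:368].max())
```

```text
grip [ 533.9 -347.3] ang -69.9 ext [ 523. -319.] [ 545. -377.]
blade [ 499.  -245.4] ang 109.9 ext [ 524. -314.] [ 474. -176.]
1445.3409808017027
```

Emit:
step_arm --pt "0.5 -0.4 0 0 0 -0.06" --pt "1 -0.8 0 0 0 -0.12" --pt "1 -1 0 0 0 -0.18" --pt "1 -1 0 0 0 -0.24" --hand -0.2

```text
time_s: 0.43
eef_pos: [204.8, -505.2, 238.4]
ee_rot: [-2.921, -1.139, -0.004]
force: [-0.1, 1.0, -0.3]
gripper_width: 0.719
finger_force: 0.0
```

Emit:
step_arm --pt "0.5 0.15 0 0 0 -0.06" --pt "1 0.3 0 0 0 -0.12" --pt "1 0.3 0 0 0 -0.18" --pt "1 0.3 0 0 0 -0.235"

```text
time_s: 0.77
eef_pos: [280.2, -475.5, 238.8]
ee_rot: [2.563, 1.816, 0.003]
force: [0.7, -0.6, -1.2]
gripper_width: 0.596
finger_force: 0.0
```

Emit:
step_arm --pt "0.3 0.3 0 0 0 -0.06" --pt "0.6 0.6 0 0 0 -0.12" --pt "0.9 0.9 0 0 0 -0.18" --pt "1 1 0 0 0 -0.235" --pt "1 1 0 0 0 -0.29" --pt "1 1 0 0 0 -0.333"

```text
time_s: 1.27
eef_pos: [380.5, -428.8, 238.4]
ee_rot: [-1.794, -2.578, -0.001]
force: [-0.4, 0.4, 1.4]
gripper_width: 0.601
finger_force: 0.0
```

Emit:
step_arm --pt "0.07 0.5 0.2 0 0 0" --pt "0.13 1 0.4 0 0 0"

```text
time_s: 1.43
eef_pos: [446.5, -397.0, 207.6]
ee_rot: [1.814, 2.565, -0.004]
force: [0.7, -0.6, -0.3]
gripper_width: 0.597
finger_force: 0.0
```

Emit:
step_arm --pt "0.07 0.5 0.2 0 0 0" --pt "0.13 1 0.4 0 0 0" --pt "0.13 1 0.4 0 0 0" --pt "0.13 1 0.4 0 0 0"

```text
time_s: 1.77
eef_pos: [521.9, -354.1, 174.5]
ee_rot: [-1.797, -2.574, -0.003]
force: [-1.2, 0.3, 0.7]
gripper_width: 0.599
finger_force: 0.0
```

Run:
```python
from h import *
o=ctrl.get_obs(); print(o['eef_pos'],o['ee_rot'],o['joint_pos'])
shot('wrist','w1')
```

```text
[ 521.86475735 -354.0644078   174.54822788] [-1.79680672 -2.57439453 -0.00333366] [ 0.83807733  0.82801105 -0.59067454  1.59405624  0.5510149   0.89333525
  0.39597392]
```

View pics/w1.png

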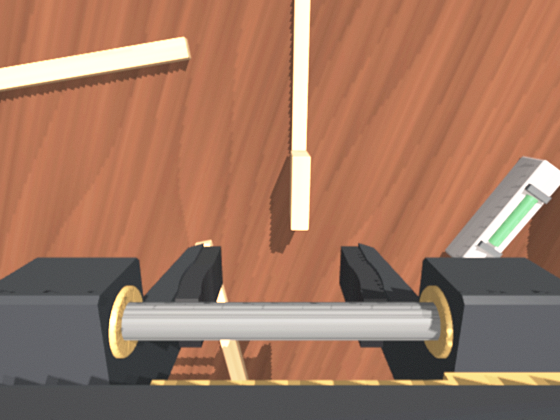

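The wrist view shows the grip block's top at about (300,190), with the blade running straight up the image. The small stick lies well clear, so I measure it now.

```bash
cat >> h.py <<'E'
def line(q):
    c=q[:,:2].mean(0); V=np.linalg.svd(q[:,:2]-c,full_matrices=False)[2][0]; t=(q[:,:2]-c)@V; return c,np.degrees(np.arctan2(V[1],V[0])),c+V*t.min(),c+V*t.max()
E
python3 - <<'E'
from h import *
p,d,i=load('w1'); P=pts(i,d); hsv=cv2.cvtColor(p,cv2.COLOR_BGR2HSV)
print(hsv[190,300],hsv[80,301],P[190,300],P[80,301])
m=cv2.inRange(hsv,(15,25,150),(35,140,255)); w=np.zeros_like(m); w[0:238,270:340]=1; m*=w
for n,r,z in(('grip',slice(163,240),48),('blade',slice(0,148),8)):
    v,u=np.nonzero(m[r]); v=v+r.start; c,a,e,f=line(ray(i,np.c_[u,v],z)); print(n,c.round(1),a.round(1),e.round(1),f.round(1),u.min(),u.max(),v.max())
E
```

```text
[ 30  11 255] [ 30  10 255] [ 534.62105766 -342.77150546   47.67418736] [ 506.98964605 -262.08508152    8.35043225]
grip [ 536.7 -349.5] -69.0 [ 526.5 -322.8] [ 546.2 -374.1] 291 310 230
blade [ 503.8 -255.4] -69.9 [ 485.7 -206.1] [ 525.4 -314.5] 292 310 147
```

Emit:
step_arm --pt "0.03 0.2 0.4 0 0 0" --pt "0.03 0.2 0.8 0 0 0" --pt "0.03 0.2 1 0 0 0" --pt "0.03 0.2 1 0 0 0"

```text
time_s: 2.15
eef_pos: [529.6, -351.1, 92.6]
ee_rot: [-1.804, -2.563, 0.006]
force: [-0.7, -0.2, 1.0]
gripper_width: 0.6
finger_force: 0.0
```

Emit:
step_arm --pt "0 0 0.3 0 0 0" --pt "0 0 0.6 0 0 0" --pt "0 0 0.8 0 0 0" --pt "0 0 0.8 0 0 0"

```text
time_s: 2.48
eef_pos: [531.2, -351.2, 30.5]
ee_rot: [-1.806, -2.566, 0.004]
force: [-0.3, -0.8, -0.2]
gripper_width: 0.602
finger_force: 0.0
```

Run:
```python
from h import *
o=ctrl.get_obs(); print(o['eef_pos'],o['ee_rot'])
p,d,i=shot('wrist','w2')
cv2.imwrite('pics/w2b.png',p[:,:])
```

```text
[ 531.20852399 -351.18549484   30.48206286] [-1.80592252 -2.56611289  0.00376289]
```

View pics/w2b.png

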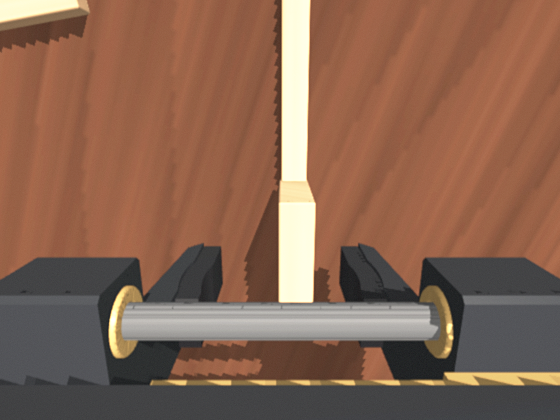

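The block sits between the fingers, centred at column 297 against 281 midway, so I need about 6 mm of +y. I correct that, lower and close.

Emit:
step_arm --pt "0.04 0.08 0 0 0 0" --pt "0.04 0.08 0.15 0 0 0" --pt "0.04 0.08 0.3 0 0 0" --pt "0.04 0.08 0.3 0 0 0"

```text
time_s: 2.87
eef_pos: [537.9, -344.2, 6.3]
ee_rot: [-1.803, -2.57, 0.002]
force: [-1.1, -0.3, -0.6]
gripper_width: 0.603
finger_force: 0.0
```

Emit:
step_arm --pt "0 0 0 0 0 0" --pt "0 0 0 0 0 0" --pt "0 0 0 0 0 0" --pt "0 0 0 0 0 0" --pt "0 0 0 0 0 0" --pt "0 0 0 0 0 0" --hand 1 --squeeze 40

```text
time_s: 3.37
eef_pos: [539.0, -344.8, 8.2]
ee_rot: [1.805, 2.571, -0.001]
force: [0.5, 0.0, 0.4]
gripper_width: 0.162
finger_force: 0.2
```

Emit:
step_arm --pt "0 0 0 0 0 0" --pt "0 0 0 0 0 0" --pt "0 0 0 0 0 0" --pt "0 0 -0.25 0 0 0" --pt "0 0 -0.5 0 0 0" --pt "0 0 -0.75 0 0 0" --pt "0 0 -0.75 0 0 0"

```text
time_s: 3.95
eef_pos: [541.6, -345.3, 71.6]
ee_rot: [1.802, 2.566, 0.003]
force: [0.4, -0.9, 0.1]
gripper_width: 0.157
finger_force: 40.0
```

Emit:
step_arm --pt "0.1 0.3 0 0 0 0.03" --pt "0.2 0.6 0 0 0 0.06" --pt "0.3 0.9 0 0 0 0.09" --pt "0.3 0.9 0 0 0 0.09" --pt "0.3 0.9 0 0 0 0.09"

```text
time_s: 4.37
eef_pos: [599.7, -295.1, 67.2]
ee_rot: [-2.034, -2.393, -0.002]
force: [0.3, -0.2, -0.4]
gripper_width: 0.155
finger_force: 40.0
```

Run:
```python
from h import *
o=ctrl.get_obs(); print(o['eef_pos'],o['ee_rot'],o['finger_force'],o['gripper_width'])
p,d,i=shot('top','t2'); shot('wrist','w3'); shot('scene','s2')
sc=cv2.imread('pics/s2.png'); w=cv2.imread('pics/w3.png')
out=np.zeros((600,800,3),'u1'); out[:300,:400]=cv2.resize(w,(400,300)); out[:300,400:]=cv2.resize(sc[150:275,150:317],(400,300)); out[300:]=cv2.resize(p[160:250,180:420],(800,300),interpolation=2)
cv2.imwrite('pics/c2.png',out)
```

```text
[ 599.71805291 -295.14413393   67.20417399] [-2.03390684e+00 -2.39344618e+00 -1.66369514e-03] 39.999788934364915 0.15496242672035873
```

View pics/c2.png

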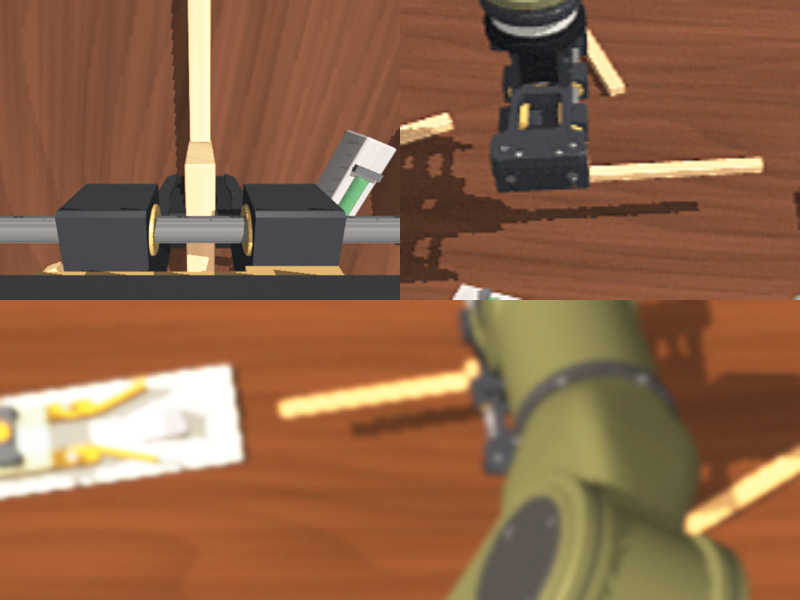

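The stick is firmly held, blade straight ahead, and the slip is the grey patch at about (232,198) in the top view. I measure tip, slip and guide from the depth image.

Run:
```python
from h import *
p,d,i=load('t2'); P=pts(i,d); z=P[...,2]; hsv=cv2.cvtColor(p,cv2.COLOR_BGR2HSV)
# guide from colour: plate outline
m=cv2.inRange(hsv,(0,0,150),(180,70,255)); 
print('near slip z\n',z[186:212:2,212:252:3].round().astype(int))
print('V\n',hsv[186:212:2,212:252:3,2]); print('S\n',hsv[186:212:2,212:252:3,1])
m=cv2.inRange(hsv,(14,60,150),(30,255,255)); w=np.zeros_like(m); w[180:210,255:325]=1; m*=w
v,u=np.nonzero(m&(z<90).astype('u1')*255); print('bladez',np.median(z[v,u])); c,a,e,f=line(ray(i,np.c_[u,v],np.median(z[v,u]))); print(c,a,e,f)
```

```text
near slip z
 [[11 11 28 29 20 11  7  8  8  8  9  9  7  0]
 [ 4 29 36 11 10  3  6 11  8 10  5  6  2  1]
 [34 27 13  4 -2  7  7 11  9 11  7  7 11 -4]
 [27 14  6  7 10  8 29 29 11 11  6 12  7  1]
 [12 13  8  3 23 26 28 26  6  7  8 13 10 -7]
 [10  7 19 23 23 28 22 32  4  7 10  7  6  5]
 [ 1  7 13 24 17 29 29 32  9  7 11  9  6  3]
 [ 8  8  9 20 18 26 32 24 20  1  7 10  7  6]
 [14  8 10 16 12  7 11  9  9  2  4 15 10  8]
 [38 32  8 10 14  3  4  9  4  2  4  7 12  9]
 [25 31 28 34 30 11  3 -1 10  6  4  7  7  9]
 [11  8 10  8 26 28  6 14  8  9 13  6  9 -1]
 [ 9  7 10 10 10  5  6 11  3  2  1 -4 -1 -2]]
V
 [[255 255 255 252 237 248 249 255 255 255 255 255 255 140]
 [255 255 247 203 220 229 250 255 255 255 255 255 255 125]
 [255 243 203 224 239 253 255 255 255 255 255 255 255 126]
 [226 213 228 243 255 255 254 253 254 255 255 255 255 153]
 [222 237 249 255 255 255 252 250 224 238 254 255 255 191]
 [254 255 255 255 255 255 252 251 222 222 253 255 255 198]
 [255 255 255 255 255 255 252 250 220 221 253 255 255 211]
 [255 255 255 255 255 254 240 220 205 231 252 255 255 245]
 [255 255 255 255 245 250 
[... 474 characters left out ...]
2   5  10   9   4   1   1   2  75]
 [ 45  25  15   1   0   1  12  16  33  24   6   1   1  52]
 [  9   3   1   0   0   0  12  13  32  34  11   1   1  49]
 [  1   1   0   0   0   0  12  14  32  33  12   1   1  52]
 [  1   1   1   0   1   3  21  35  36  29  13   1   1  25]
 [  2   1   1   5  20  15  17  16  13   4   3   1   1  13]
 [ 83  43  15   6   4   1   1   1   1   1   1   1   1  15]
 [120 147 141 108  69  14   1   2   1   1   1   1   2  13]
 [ 36  40  28  34  78  63  15  17   3   3   8   8  36  60]
 [ 15   5   1   1   3  11  17  26  59  65 100 126 158 172]]
bladez 65.00784897666951
[ 582.48168971 -194.06671755] -80.06499703019236 [ 568.91553584 -116.61555839] [ 595.82697621 -270.25691259]
```

Run:
```python
from h import *
Z=[];
for f in('top1','t2'): p,d,i=load(f); Z.append(pts(i,d))
for _ in range(3): p,d,i=shot('top','t3'); Z.append(pts(i,d))
P=np.mean(Z,0); z=np.median([q[...,2] for q in Z],0)
hsv=cv2.cvtColor(p,cv2.COLOR_BGR2HSV)
V,U=np.indices(z.shape)
def rect(m,zz,n):
    k,l,s,c=cv2.connectedComponentsWithStats(m.astype('u1')); j=1+np.argmax(s[1:,4]); cs=max(cv2.findContours((l==j).astype('u1'),0,1)[0],key=len)[:,0]
    w=ray(i,cs,zz)[:,:2].astype('f4'); r=cv2.minAreaRect(w); b=cv2.boxPoints(r); print(n,s[j,4],'c',np.round(r[0],1),'size',np.round(r[1],1),'ang',round(r[2],1)); return l==j
g=(z>4)&(U>145)&(U<258)&(V>172)&(V<230)
gm=rect(g,8,'guide')
c0=np.array([554,59.5]);a=np.radians(99.3);ex=np.array([np.cos(a),np.sin(a)]);ey=np.array([-ex[1],ex[0]])
o=c0+27.5*ex
G=np.stack([(P[...,:2]-o)@ex,(P[...,:2]-o)@ey,z],-1)
# rails: straight section & flare
for nm,s in(('+',1),('-',-1)):
    m=(z>24)&(z<40)&gm&(G[...,0]>-50)&(G[...,0]<-15)&(s*G[...,1]>5); print('rail',nm,np.abs(G[m][:,1]).min().round(1),G[m][:,1].mean().round(1),m.sum())
print('plate x range',np.percentile(G[gm][:,0],[.5,99.5]),'y',np.percentile(G[gm][:,1],[.5,99.5]))
sl=(z>15)&(G[...,0]<-85)&(G[...,0]>-160)&(np.abs(G[...,1])<25)
k,l,s,c=cv2.connectedComponentsWithStats(sl.astype('u1'))
for j in range(1,k):
    if s[j,4]>8: q=G[l==j]; print('comp',s[j,4],q.mean(0).round(1),q.min(0).round(),q.max(0).round())
j=1+np.argmax(s[1:,4]);v,u=np.nonzero(l==j); w=(G[l==j][:,:2]).astype('f4'); r=cv2.minAreaRect(w); print('slip guide frame',r)
t=z>24; q=G[(l==j)&(z>25)]; print('top part',q.mean(0),q.min(0),q.max(0))
tip=np.array([568.9,-116.6]); print('tip in guide',(tip-o)@ex,(tip-o)@ey,'o',o)
```

```text
guide 2845 c [554.2  60. ] size [ 82.1 281.5] ang 9.2
rail + 12.5 23.9 74
rail - 12.6 -19.5 65
plate x range [-166.92296253  106.04190707] y [-39.75373989  71.63764802]
comp 130 [-107.6    3.4   25.2] [-127.  -10.   16.] [-85.  15.  32.]
slip guide frame ((-106.02323913574219, 2.494378089904785), (24.31260871887207, 41.1739501953125), 89.12471008300781)
top part [-113.21048941    3.16466382   27.50855328] [-126.66498974   -9.58946158   25.04216106] [-96.9471818   14.32007372  31.70527689]
tip in guide -203.69318859367885 13.754282721840472 o [549.55589492  86.6385322 ]
```

Guide centre (554,60), yaw 99.2°; rails symmetric at ±12.5 mm. Slip tail is near guide x = −128, y = +3. I bring the tip to x = −150 and lower to about 2 mm over the plate.

Emit:
step_arm --pt "0.2 0.05 0 0 0 0" --pt "0.45 0.1 0 0 0 0" --pt "0.68 0.14 0 0 0 0" --pt "0.68 0.14 0.2 0 0 0" --pt "0.68 0.14 0.4 0 0 0" --pt "0.68 0.14 0.5 0 0 0" --pt "0.68 0.14 0.56 0 0 0" --pt "0.68 0.14 0.56 0 0 0" --pt "0.68 0.14 0.56 0 0 0"

```text
time_s: 5.42
eef_pos: [601.2, -242.6, 23.4]
ee_rot: [2.04, 2.389, 0.0]
force: [0.4, -0.1, -0.4]
gripper_width: 0.152
finger_force: 40.0
```

```bash
cat >> h.py <<'E'
a=np.radians(99.2);ex=np.array([np.cos(a),np.sin(a)]);ey=np.array([-ex[1],ex[0]]);og=np.array([554.2,60.])+27.5*ex
def G(q): q=np.asarray(q)[...,:2]-og; return np.stack([q@ex,q@ey],-1)
E
python3 - <<'E'
from h import *
o=ctrl.get_obs(); print(o['eef_pos'],o['ee_rot'],G(o['eef_pos']))
Z=[]
for k in range(4): p,d,i=shot('top','t4'); Z.append(pts(i,d))
P=np.median(Z,0); z=P[...,2]; hsv=cv2.cvtColor(p,cv2.COLOR_BGR2HSV)
g=G(P); 
m=(cv2.inRange(hsv,(14,50,150),(30,255,255))>0)&(g[...,0]<-135)&(g[...,0]>-320)&(abs(g[...,1])<25)
for x in range(-310,-130,20):
    s=m&(abs(g[...,0]-x)<10); 
    if s.sum()>3: print(x,s.sum(),'y',g[s][:,1].mean().round(1),'z',z[s].mean().round(1))
p,d,i=shot('scene','s4'); cv2.imwrite('pics/c4.png',cv2.resize(p[205:265,230:390],(800,300),interpolation=2))
E
```

```text
[ 601.17966435 -242.61089165   23.40365403] [2.03982334e+00 2.38880858e+00 1.69450092e-04] [-333.72934988    2.00645837]
-310 114 y 6.3 z 326.2
-290 91 y 6.5 z 213.0
-270 45 y 1.4 z 17.4
-250 46 y 1.6 z 17.5
-230 45 y 1.7 z 17.4
-210 45 y 2.0 z 17.5
-190 44 y 1.8 z 17.6
-170 49 y 1.8 z 14.7
```

View pics/c4.png

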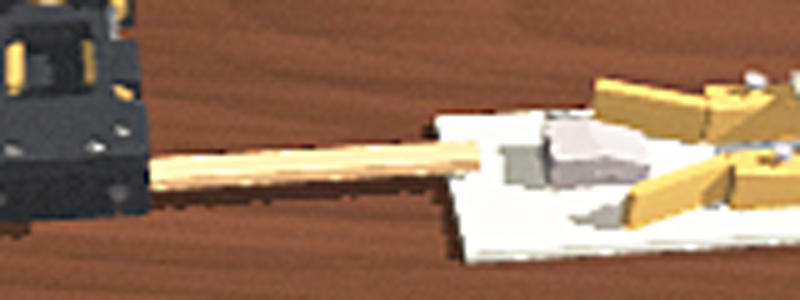

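The scene crop shows the blade level, tip just over the plate's edge, in line with the slip's tail. Blade top reads 17.5 mm, but the tool height suggests it is higher. I feel for the plate gently.

```bash
cat > o.py <<'E'
from h import *
o=ctrl.get_obs(); print(o['eef_pos'].round(1),o['force'].round(2),o['wrist_torque'].round(3),G(o['eef_pos']).round(1),round(o['time_s'],2))
E
python3 o.py
```

```text
[ 601.5 -242.3   23.9] [ 0.62 -0.59 -0.2 ] [-0.075 -0.123 -0.019] [-333.5    1.6] 5.67
```

Emit:
step_arm --pt "0 0 0.012 0 0 0" --pt "0 0 0.025 0 0 0" --pt "0 0 0.025 0 0 0"

```text
time_s: 5.92
eef_pos: [601.0, -242.1, 21.1]
ee_rot: [-2.039, -2.39, 0.0]
force: [-0.3, 0.2, -0.7]
gripper_width: 0.153
finger_force: 40.0
```

```bash
python3 o.py
```

```text
[ 601.  -242.1   21.1] [-0.31  0.24 -0.74] [-0.068 -0.053  0.   ] [-333.2    2.1] 5.92
```

Emit:
step_arm --pt "0 0 0.012 0 0 0" --pt "0 0 0.025 0 0 0" --pt "0 0 0.025 0 0 0"

```text
time_s: 6.17
eef_pos: [601.0, -242.0, 18.9]
ee_rot: [-2.039, -2.39, 0.0]
force: [-0.9, -0.6, -1.1]
gripper_width: 0.152
finger_force: 40.0
```

```bash
python3 o.py
```

```text
[ 601.  -242.    18.9] [-0.86 -0.57 -1.1 ] [-0.071 -0.119 -0.022] [-333.1    2.1] 6.17
```

Emit:
step_arm --pt "0 0 0.012 0 0 0" --pt "0 0 0.012 0 0 0" --pt "0 0 0.012 0 0 0"

```text
time_s: 6.42
eef_pos: [601.1, -242.1, 18.2]
ee_rot: [-2.039, -2.39, 0.0]
force: [-0.4, -0.0, -0.1]
gripper_width: 0.155
finger_force: 40.0
```

```bash
python3 o.py
```

```text
[ 601.1 -242.1   18.2] [-0.41 -0.05 -0.15] [-0.016 -0.111 -0.009] [-333.2    2. ] 6.42
```

Emit:
step_arm --pt "0 0 0.012 0 0 0" --pt "0 0 0.012 0 0 0" --pt "0 0 0.012 0 0 0"

```text
time_s: 6.67
eef_pos: [601.1, -242.1, 17.2]
ee_rot: [-2.039, -2.39, 0.0]
force: [-0.1, 0.9, -0.6]
gripper_width: 0.154
finger_force: 40.0
```

```bash
python3 o.py
python3 - <<'E'
from h import *
Z=[]
for k in range(4): p,d,i=shot('top','t5'); Z.append(pts(i,d))
P=np.median(Z,0); z=P[...,2]; hsv=cv2.cvtColor(p,cv2.COLOR_BGR2HSV); g=G(P)
m=(cv2.inRange(hsv,(14,50,150),(30,255,255))>0)&(g[...,0]<-135)&(g[...,0]>-280)&(abs(g[...,1])<25)
for x in range(-270,-130,20):
    s=m&(abs(g[...,0]-x)<10)
    if s.sum()>3: print(x,s.sum(),'y',g[s][:,1].mean().round(1),'z',np.median(z[s]).round(1))
print('plate z',np.median(z[(g[...,0]>-160)&(g[...,0]<-145)&(abs(g[...,1])>12)&(abs(g[...,1])<30)]),'table',np.median(z[(g[...,0]>-260)&(g[...,0]<-190)&(g[...,1]>25)&(g[...,1]<60)]))
sc,d,i=shot('scene','s5')
E
```

```text
[ 601.1 -242.1   17.2] [-0.09  0.87 -0.62] [-0.058 -0.03  -0.01 ] [-333.2    2. ] 6.67
-270 46 y 2.1 z 15.3
-250 45 y 2.5 z 15.9
-230 45 y 2.6 z 15.8
-210 46 y 2.3 z 14.7
-190 45 y 2.9 z 15.7
-170 46 y 3.2 z 15.6
plate z 7.818179006787323 table 0.07595205724731632
```

Blade now reads flat at 15.6 mm against the plate at 7.8 mm, so it sits just off the plate with no contact force. The tip at y ≈ +3 faces the tail's middle, so I approach and start pushing gently.

Emit:
step_arm --pt "0.075 0 0 0 0 0" --pt "0.15 0 0 0 0 0" --pt "0.2 0 0 0 0 0" --pt "0.22 0 0 0 0 0" --pt "0.24 0 0 0 0 0" --pt "0.26 0 0 0 0 0" --pt "0.28 0 0 0 0 0" --pt "0.3 0 0 0 0 0" --pt "0.32 0 0 0 0 0" --pt "0.34 0 0 0 0 0"

```text
time_s: 7.75
eef_pos: [596.9, -215.2, 17.3]
ee_rot: [2.039, 2.39, 0.0]
force: [-0.1, -0.3, -0.2]
gripper_width: 0.154
finger_force: 40.0
```

Emit:
step_arm --pt "0.02 0 0 0 0 0" --pt "0.045 0 0 0 0 0" --pt "0.07 0 0 0 0 0" --pt "0.1 0 0 0 0 0" --pt "0.125 0 0 0 0 0" --pt "0.15 0 0 0 0 0" --pt "0.175 0 0 0 0 0" --pt "0.2 0 0 0 0 0"

```text
time_s: 8.42
eef_pos: [594.3, -199.2, 17.3]
ee_rot: [2.039, 2.39, -0.0]
force: [-0.7, -1.2, -0.5]
gripper_width: 0.156
finger_force: 40.0
```

```bash
python3 o.py
cat > look.py <<'E'
from h import *
import sys
Z=[]
for k in range(3): p,d,i=shot('top',sys.argv[1]); Z.append(pts(i,d))
P=np.median(Z,0); z=P[...,2]; g=G(P); hsv=cv2.cvtColor(p,cv2.COLOR_BGR2HSV)
s=(z>21)&(z<33)&(g[...,0]<-55)&(g[...,0]>-160)&(abs(g[...,1])<19)&(hsv[...,1]<60)
print('sliptop',s.sum(),g[s].min(0),g[s].max(0),cv2.minAreaRect(g[s].astype('f4')))
m=(cv2.inRange(hsv,(14,50,150),(30,255,255))>0)&(g[...,0]<-90)&(g[...,0]>-260)&(abs(g[...,1])<12); print('blade max x',g[m][:,0].max())
for x in range(-240,-60,30):
    s=m&(abs(g[...,0]-x)<15)
    if s.sum()>3: print(x,'y',g[s][:,1].mean().round(1),'z',np.median(z[s]).round(1))
q,_,_=shot('scene',sys.argv[1]+'s')
cv2.imwrite(f'pics/c{sys.argv[1]}.png',np.vstack([cv2.resize(q[205:265,250:450],(800,240),interpolation=2),cv2.resize(p[170:230,145:345],(800,240),interpolation=2)]))
E
python3 look.py t6
```

```text
[ 594.3 -199.2   17.3] [-0.67 -1.17 -0.5 ] [-0.209 -0.245  0.039] [-289.8    1.9] 8.42
sliptop 117 [-159.76373762   -8.43250944] [-69.47363442  15.03931042] ((-114.61524200439453, 4.284749984741211), (23.062477111816406, 89.48063659667969), 86.15318298339844)
blade max x -111.58237704465338
-240 y 3.1 z 16.8
-210 y 1.7 z 16.0
-180 y 2.4 z 15.2
-150 y 4.9 z 16.2
-120 y 4.9 z 15.8
```

View pics/ct6.png

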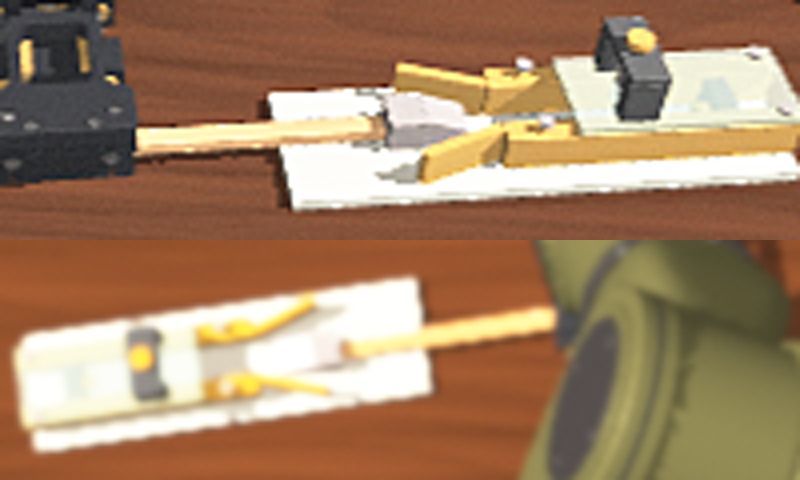

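The blade (scene crop about (380,128), top crop about (345,347)) is square on the slip's tail and the slip is entering the flare. I continue at 24 mm/s, easing the tip towards the centre line.

Emit:
step_arm --pt "0.025 0 0 0 0 0" --pt "0.05 0 0 0 0 0" --pt "0.075 0.005 0 0 0 0" --pt "0.1 0.005 0 0 0 0" --pt "0.125 0.01 0 0 0 0" --pt "0.15 0.01 0 0 0 0" --pt "0.175 0.015 0 0 0 0" --pt "0.2 0.015 0 0 0 0" --pt "0.225 0.02 0 0 0 0"

```text
time_s: 9.37
eef_pos: [592.9, -181.2, 17.3]
ee_rot: [-2.039, -2.39, 0.0]
force: [-0.4, -1.1, -0.3]
gripper_width: 0.155
finger_force: 40.0
```

```bash
python3 o.py
```

```text
[ 592.9 -181.2   17.3] [-0.42 -1.13 -0.26] [-0.251 -0.087 -0.011] [-271.8    0.3] 9.37
```

Emit:
step_arm --pt "0.02 0 0 0 0 0" --pt "0.04 0 0 0 0 0" --pt "0.06 0.005 0 0 0 0" --pt "0.08 0.005 0 0 0 0" --pt "0.1 0.01 0 0 0 0" --pt "0.12 0.01 0 0 0 0" --pt "0.14 0.015 0 0 0 0" --pt "0.16 0.015 0 0 0 0"

```text
time_s: 10.03
eef_pos: [592.3, -168.4, 17.3]
ee_rot: [2.039, 2.39, -0.0]
force: [0.3, -1.5, -0.6]
gripper_width: 0.158
finger_force: 40.0
```

```bash
python3 o.py
```

```text
[ 592.3 -168.4   17.3] [ 0.33 -1.47 -0.61] [-0.211 -0.107  0.01 ] [-259.1   -1.1] 10.03
```

Forces stay at about 1.5 N with the nose in the straight channel. I keep pushing.

Emit:
step_arm --pt "0.03 0 0 0 0 0" --pt "0.06 0 0 0 0 0" --pt "0.09 0 0 0 0 0" --pt "0.12 0 0 0 0 0" --pt "0.15 0 0 0 0 0" --pt "0.18 0 0 0 0 0" --pt "0.21 0 0 0 0 0" --pt "0.24 0 0 0 0 0" --pt "0.27 0 0 0 0 0" --pt "0.3 0 0 0 0 0"

```text
time_s: 10.87
eef_pos: [588.4, -144.6, 17.3]
ee_rot: [2.039, 2.39, -0.0]
force: [1.6, -0.9, -0.6]
gripper_width: 0.159
finger_force: 40.0
```

```bash
python3 o.py; python3 look.py t7 | tail -8
```

```text
[ 588.4 -144.6   17.3] [ 1.56 -0.89 -0.55] [-0.247 -0.215 -0.022] [-235.    -1.1] 10.87
sliptop 3 [-55.83772015  -9.90994739] [-55.21916728  -3.39023381] ((-55.569984436035156, -6.64439582824707), (6.521008491516113, 0.571847140789032), 88.85858917236328)
blade max x -91.61539451809632
-210 y 3.0 z 412.2
-180 y -0.7 z 15.8
-150 y 1.7 z 16.1
-120 y 1.5 z 16.8
-90 y 2.4 z 16.0
```

View pics/ct7.png

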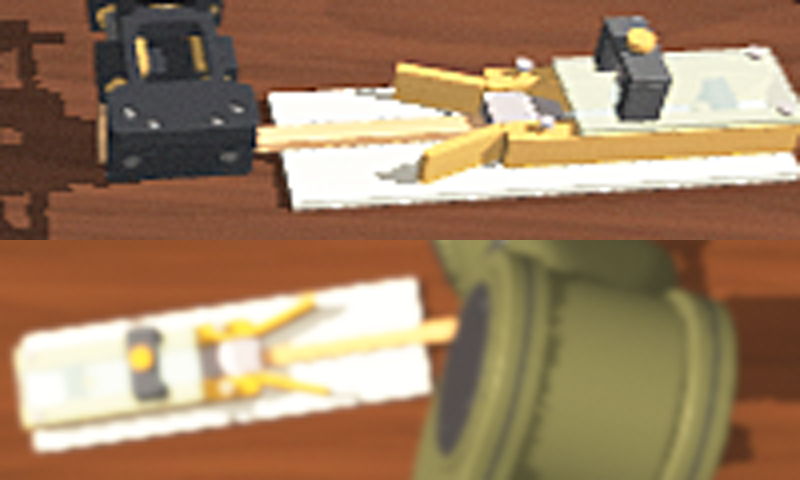

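The slip is in the straight channel (top crop about (237,355)), square, with the blade behind it. I feel on for the catch.

Emit:
step_arm --pt "0.025 0 0 0 0 0" --pt "0.05 0 0 0 0 0" --pt "0.075 0 0 0 0 0" --pt "0.1 0 0 0 0 0" --pt "0.125 0 0 0 0 0" --pt "0.15 0 0 0 0 0" --pt "0.175 0 0 0 0 0" --pt "0.2 0 0 0 0 0"

```text
time_s: 11.73
eef_pos: [585.9, -128.8, 17.3]
ee_rot: [2.039, 2.39, -0.0]
force: [0.3, -1.4, -0.4]
gripper_width: 0.155
finger_force: 40.0
```

Emit:
step_arm --pt "0.02 0 0 0 0 0" --pt "0.04 0 0 0 0 0" --pt "0.06 0 0 0 0 0" --pt "0.08 0 0 0 0 0" --pt "0.1 0 0 0 0 0"

```text
time_s: 12.15
eef_pos: [584.6, -121.1, 17.3]
ee_rot: [2.039, 2.39, -0.0]
force: [-0.0, -1.5, -0.4]
gripper_width: 0.154
finger_force: 40.0
```

```bash
python3 o.py
```

```text
[ 584.6 -121.1   17.3] [-0.04 -1.49 -0.36] [-0.267 -0.115  0.04 ] [-211.1   -1.1] 12.15
```

Emit:
step_arm --pt "0.02 0 0 0 0 0" --pt "0.04 0 0 0 0 0" --pt "0.06 0 0 0 0 0" --pt "0.08 0 0 0 0 0" --pt "0.1 0 0 0 0 0"

```text
time_s: 12.57
eef_pos: [583.4, -113.1, 17.3]
ee_rot: [2.039, 2.39, -0.0]
force: [0.1, -0.8, -0.1]
gripper_width: 0.155
finger_force: 40.0
```

```bash
python3 o.py
```

```text
[ 583.4 -113.1   17.3] [ 0.12 -0.79 -0.14] [-0.253 -0.205  0.004] [-203.    -1.1] 12.57
```

Emit:
step_arm --pt "0.015 0 0 0 0 0" --pt "0.03 0 0 0 0 0" --pt "0.045 0 0 0 0 0" --pt "0.06 0 0 0 0 0"

```text
time_s: 12.9
eef_pos: [582.8, -110.2, 17.4]
ee_rot: [2.039, 2.388, -0.003]
force: [0.8, -6.2, -0.1]
gripper_width: 0.154
finger_force: 40.0
```

Emit:
step_arm --pt "0.015 0 0 0 0 0" --pt "0.03 0 0 0 0 0" --pt "0.045 0 0 0 0 0" --pt "0.06 0 0 0 0 0"

```text
time_s: 13.23
eef_pos: [582.1, -106.4, 17.4]
ee_rot: [2.04, 2.386, -0.004]
force: [1.0, -5.4, 0.5]
gripper_width: 0.155
finger_force: 40.0
```

Emit:
step_arm --pt "0.015 0 0 0 0 0" --pt "0.03 0 0 0 0 0" --pt "0.045 0 0 0 0 0"

```text
time_s: 13.48
eef_pos: [581.5, -103.1, 17.5]
ee_rot: [2.04, 2.386, -0.004]
force: [0.9, -5.0, 0.7]
gripper_width: 0.158
finger_force: 40.0
```

Emit:
step_arm --pt "0.015 0 0 0 0 0" --pt "0.03 0 0 0 0 0" --pt "0.045 0 0 0 0 0"

```text
time_s: 13.73
eef_pos: [581.0, -99.8, 17.5]
ee_rot: [2.04, 2.385, -0.005]
force: [1.1, -7.1, 0.6]
gripper_width: 0.154
finger_force: 40.0
```

Catch felt at TCP y ≈ −111 (catch line about 21 mm). Home should be near TCP y ≈ −66. I ride on towards the pin.

Emit:
step_arm --pt "0.015 0 0 0 0 0" --pt "0.03 0 0 0 0 0" --pt "0.045 0 0 0 0 0" --pt "0.06 0 0 0 0 0" --pt "0.075 0 0 0 0 0" --pt "0.09 0 0 0 0 0"

```text
time_s: 14.23
eef_pos: [579.9, -93.2, 17.5]
ee_rot: [2.04, 2.385, -0.005]
force: [2.0, -6.3, -0.1]
gripper_width: 0.156
finger_force: 40.0
```

Emit:
step_arm --pt "0.015 0 0 0 0 0" --pt "0.03 0 0 0 0 0" --pt "0.045 0 0 0 0 0" --pt "0.06 0 0 0 0 0" --pt "0.075 0 0 0 0 0" --pt "0.09 0 0 0 0 0"

```text
time_s: 14.73
eef_pos: [578.6, -84.6, 17.4]
ee_rot: [2.04, 2.387, -0.003]
force: [0.4, -5.3, 0.4]
gripper_width: 0.156
finger_force: 40.0
```

Emit:
step_arm --pt "0.015 0 0 0 0 0" --pt "0.03 0 0 0 0 0" --pt "0.045 0 0 0 0 0" --pt "0.06 0 0 0 0 0" --pt "0.075 0 0 0 0 0"

```text
time_s: 15.15
eef_pos: [577.7, -78.7, 17.4]
ee_rot: [2.04, 2.387, -0.003]
force: [0.5, -4.6, -0.7]
gripper_width: 0.158
finger_force: 40.0
```

```bash
python3 o.py
```

```text
[577.7 -78.7  17.4] [ 0.53 -4.56 -0.74] [-1.1   -0.226  0.018] [-168.1   -1. ] 15.15
```

Emit:
step_arm --pt "0.012 0 0 0 0 0" --pt "0.025 0 0 0 0 0" --pt "0.037 0 0 0 0 0" --pt "0.05 0 0 0 0 0"

```text
time_s: 15.48
eef_pos: [577.0, -74.7, 17.4]
ee_rot: [2.04, 2.387, -0.003]
force: [0.7, -5.5, 1.6]
gripper_width: 0.161
finger_force: 40.0
```

Emit:
step_arm --pt "0.012 0 0 0 0 0" --pt "0.025 0 0 0 0 0" --pt "0.037 0 0 0 0 0"

```text
time_s: 15.73
eef_pos: [576.6, -72.6, 17.4]
ee_rot: [2.04, 2.386, -0.005]
force: [1.3, -7.2, 0.1]
gripper_width: 0.154
finger_force: 40.0
```

Emit:
step_arm --pt "0.01 0 0 0 0 0" --pt "0.02 0 0 0 0 0" --pt "0.02 0 0 0 0 0"

```text
time_s: 15.98
eef_pos: [576.4, -71.7, 17.5]
ee_rot: [2.04, 2.385, -0.006]
force: [0.5, -7.3, 1.1]
gripper_width: 0.155
finger_force: 40.0
```

Emit:
step_arm --pt "0.01 0 0 0 0 0" --pt "0.02 0 0 0 0 0" --pt "0.02 0 0 0 0 0"

```text
time_s: 16.23
eef_pos: [576.1, -70.1, 17.5]
ee_rot: [2.04, 2.385, -0.006]
force: [1.0, -7.1, 1.3]
gripper_width: 0.154
finger_force: 40.0
```

Emit:
step_arm --pt "0.008 0 0 0 0 0" --pt "0.015 0 0 0 0 0" --pt "0.015 0 0 0 0 0"

```text
time_s: 16.48
eef_pos: [575.9, -68.4, 17.5]
ee_rot: [2.04, 2.385, -0.005]
force: [1.8, -6.9, 1.3]
gripper_width: 0.156
finger_force: 40.0
```

```bash
python3 o.py
```

```text
[575.9 -68.4  17.5] [ 1.81 -6.86  1.32] [-1.248 -0.316  0.   ] [-157.7   -0.9] 16.48
```

Emit:
step_arm --pt "0.006 0 0 0 0 0" --pt "0.012 0 0 0 0 0" --pt "0.012 0 0 0 0 0"

```text
time_s: 16.73
eef_pos: [575.8, -67.5, 17.4]
ee_rot: [2.04, 2.385, -0.005]
force: [1.6, -6.0, 0.6]
gripper_width: 0.151
finger_force: 40.0
```

```bash
python3 o.py
```

```text
[575.8 -67.5  17.4] [ 1.65 -6.    0.57] [-1.34  -0.224  0.006] [-156.8   -0.9] 16.73
```

Emit:
step_arm --pt "0.006 0 0 0 0 0" --pt "0.012 0 0 0 0 0" --pt "0.012 0 0 0 0 0"

```text
time_s: 16.98
eef_pos: [575.6, -66.9, 17.4]
ee_rot: [2.04, 2.385, -0.005]
force: [1.0, -6.5, 0.7]
gripper_width: 0.156
finger_force: 40.0
```

```bash
python3 o.py
```

```text
[575.6 -66.9  17.4] [ 0.97 -6.46  0.66] [-1.461 -0.33  -0.023] [-156.2   -0.9] 16.98
```

Emit:
step_arm --pt "0.006 0 0 0 0 0" --pt "0.012 0 0 0 0 0" --pt "0.012 0 0 0 0 0"

```text
time_s: 17.23
eef_pos: [575.5, -66.3, 17.5]
ee_rot: [2.04, 2.384, -0.006]
force: [2.4, -8.1, 0.8]
gripper_width: 0.154
finger_force: 40.0
```

```bash
python3 o.py
```

```text
[575.5 -66.3  17.5] [ 2.41 -8.11  0.76] [-1.531 -0.365  0.012] [-155.6   -0.8] 17.23
```

Emit:
step_arm --pt "0.006 0 0 0 0 0" --pt "0.012 0 0 0 0 0" --pt "0.012 0 0 0 0 0"

```text
time_s: 17.48
eef_pos: [575.4, -65.7, 17.5]
ee_rot: [2.04, 2.384, -0.006]
force: [0.9, -7.9, 1.3]
gripper_width: 0.155
finger_force: 40.0
```

```bash
python3 o.py
```

```text
[575.4 -65.7  17.5] [ 0.89 -7.86  1.26] [-1.649 -0.358  0.018] [-155.    -0.8] 17.48
```

Emit:
step_arm --pt "0.006 0 0 0 0 0" --pt "0.012 0 0 0 0 0" --pt "0.012 0 0 0 0 0"

```text
time_s: 17.73
eef_pos: [575.2, -65.3, 17.5]
ee_rot: [2.041, 2.383, -0.007]
force: [1.6, -8.9, 1.2]
gripper_width: 0.154
finger_force: 40.0
```

```bash
python3 o.py
```

```text
[575.2 -65.3  17.5] [ 1.62 -8.87  1.25] [-1.831 -0.364 -0.052] [-154.6   -0.7] 17.73
```

Emit:
step_arm --pt "0.006 0 0 0 0 0" --pt "0.012 0 0 0 0 0" --pt "0.012 0 0 0 0 0"

```text
time_s: 17.98
eef_pos: [575.1, -65.4, 17.6]
ee_rot: [2.041, 2.382, -0.009]
force: [0.8, -10.7, 1.4]
gripper_width: 0.157
finger_force: 40.0
```

```bash
python3 o.py
```

```text
[575.1 -65.4  17.6] [  0.83 -10.71   1.44] [-2.037e+00 -4.560e-01  2.000e-03] [-154.6   -0.6] 17.98
```

TCP has stalled at y = −65.4 while the force climbs about 2 N per mm. That is the solid stop, 8 mm past first pin contact, so the catch should have dropped. One more small press, then back off and look.

Emit:
step_arm --pt "0.006 0 0 0 0 0" --pt "0.012 0 0 0 0 0" --pt "0.012 0 0 0 0 0"

```text
time_s: 18.23
eef_pos: [575.1, -65.3, 17.6]
ee_rot: [2.041, 2.381, -0.01]
force: [1.7, -11.9, 1.9]
gripper_width: 0.156
finger_force: 40.0
```

```bash
python3 o.py
```

```text
[575.1 -65.3  17.6] [  1.67 -11.87   1.91] [-2.356 -0.474  0.04 ] [-154.6   -0.6] 18.23
```

Emit:
step_arm --pt "-0.02 0 0 0 0 0" --pt "-0.04 0 0 0 0 0" --pt "-0.04 0 0 0 0 0"

```text
time_s: 18.48
eef_pos: [575.4, -65.6, 17.5]
ee_rot: [2.041, 2.385, -0.005]
force: [2.1, -7.6, 1.1]
gripper_width: 0.151
finger_force: 40.0
```

```bash
python3 o.py
```

```text
[575.4 -65.6  17.5] [ 2.14 -7.65  1.07] [-1.463 -0.279  0.004] [-154.8   -0.8] 18.48
```

Emit:
step_arm --pt "-0.02 0 0 0 0 0" --pt "-0.04 0 0 0 0 0" --pt "-0.04 0 0 0 0 0"

```text
time_s: 18.73
eef_pos: [575.8, -67.5, 17.4]
ee_rot: [2.04, 2.386, -0.004]
force: [1.0, -7.1, 0.9]
gripper_width: 0.152
finger_force: 40.0
```

```bash
python3 o.py
```

```text
[575.8 -67.5  17.4] [ 0.99 -7.05  0.94] [-1.235 -0.263  0.023] [-156.8   -1. ] 18.73
```

Emit:
step_arm --pt "-0.01 0 0 0 0 0" --pt "-0.02 0 0 0 0 0" --pt "-0.02 0 0 0 0 0"

```text
time_s: 18.98
eef_pos: [576.0, -67.8, 17.3]
ee_rot: [2.04, 2.388, -0.002]
force: [1.1, -6.0, -0.0]
gripper_width: 0.153
finger_force: 40.0
```

```bash
python3 o.py
```

```text
[576.  -67.8  17.3] [ 1.08 -6.05 -0.01] [-1.157 -0.249  0.014] [-157.2   -1.1] 18.98
```

Emit:
step_arm --pt "-0.01 0 0 0 0 0" --pt "-0.02 0 0 0 0 0" --pt "-0.02 0 0 0 0 0"

```text
time_s: 19.23
eef_pos: [576.2, -67.9, 17.2]
ee_rot: [-2.039, -2.39, -0.0]
force: [0.3, -3.4, 0.5]
gripper_width: 0.159
finger_force: 40.0
```

```bash
python3 o.py
```

```text
[576.2 -67.9  17.2] [ 0.29 -3.39  0.53] [-0.824 -0.245  0.022] [-157.3   -1.3] 19.23
```

The push force unloads at TCP y = −67.9, exactly 2.5 mm back from the stop, so the slip is held by the catch. I withdraw further and look.

Emit:
step_arm --pt "-0.02 0 0 0 0 0" --pt "-0.04 0 0 0 0 0" --pt "-0.06 0 0 0 0 0" --pt "-0.06 0 0 0 0 0"

```text
time_s: 19.57
eef_pos: [576.9, -72.4, 17.2]
ee_rot: [-2.038, -2.39, -0.001]
force: [1.0, 0.1, -0.0]
gripper_width: 0.155
finger_force: 40.0
```

```bash
python3 o.py
```

```text
[576.9 -72.4  17.2] [ 0.98  0.14 -0.  ] [-0.119 -0.078  0.037] [-161.8   -1.2] 19.57
```

Emit:
step_arm --pt "-0.1 0 0 0 0 0" --pt "-0.25 0 0 0 0 0" --pt "-0.4 0 0 0 0 0" --pt "-0.55 0 0 0 0 0" --pt "-0.7 0 0 0 0 0" --pt "-0.7 0 0 0 0 0"

```text
time_s: 20.07
eef_pos: [585.8, -133.6, 17.1]
ee_rot: [2.044, 2.382, -0.004]
force: [0.1, -2.2, -0.7]
gripper_width: 0.157
finger_force: 40.0
```

```bash
python3 o.py
python3 - <<'E'
from h import *
p,_,_=shot('top','t9'); q,_,_=shot('scene','s9')
cv2.imwrite('pics/ct9.png',np.vstack([cv2.resize(q[200:262,340:460],(580,300),interpolation=2),cv2.resize(p[170:230,145:261],(580,300),interpolation=2)]))
E
```

```text
[ 585.8 -133.6   17.1] [ 0.06 -2.2  -0.7 ] [-0.082 -0.073 -0.018] [-2.237e+02 -2.000e-01] 20.07
```

View pics/ct9.png

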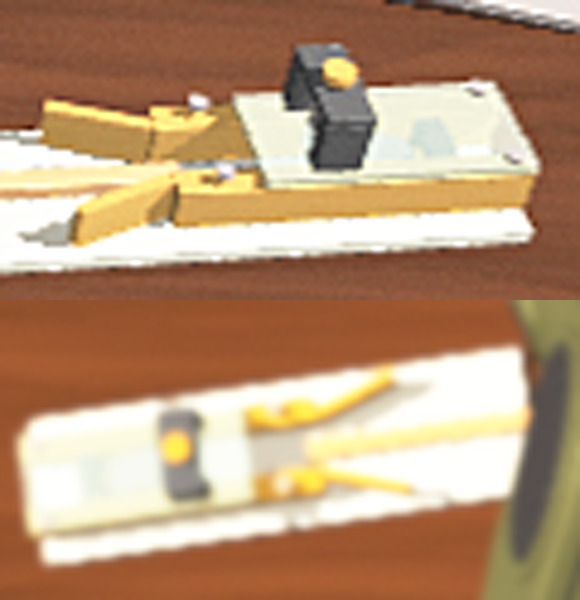

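The channel is empty before the head and the blade slides free with no force, so the slip is locked behind the catch. I withdraw the stick past the plate's edge, shift aside and lower it.

Emit:
step_arm --pt "-0.2 0 0 0 0 0" --pt "-0.45 0 0 0 0 0" --pt "-0.7 0 0 0 0 0" --pt "-0.95 0 0 0 0 0" --pt "-0.95 0 0 0 0 0"

```text
time_s: 20.58
eef_pos: [597.7, -208.4, 17.1]
ee_rot: [2.043, 2.383, -0.004]
force: [-1.1, -1.8, -0.6]
gripper_width: 0.157
finger_force: 40.0
```

Emit:
step_arm --pt "-0.25 0 0 0 0 0" --pt "-0.5 0 0 0 0 0" --pt "-0.75 0 0 0 0 0" --pt "-1 -0.05 0 0 0 0" --pt "-1 -0.15 0 0 0 0" --pt "-1 -0.3 0 0 0 0" --pt "-1 -0.3 0 0 0 0"

```text
time_s: 21.17
eef_pos: [583.7, -285.1, 16.8]
ee_rot: [-2.036, -2.387, 0.003]
force: [-0.7, -0.2, 0.1]
gripper_width: 0.153
finger_force: 40.0
```

Emit:
step_arm --pt "0 0 0.03 0 0 0" --pt "0 0 0.06 0 0 0" --pt "0 0 0.08 0 0 0" --pt "0 0 0.09 0 0 0" --pt "0 0 0.1 0 0 0" --pt "0 0 0.1 0 0 0" --pt "0 0 0.1 0 0 0"

```text
time_s: 21.75
eef_pos: [586.8, -285.9, 9.2]
ee_rot: [2.039, 2.39, 0.0]
force: [1.1, 0.2, 0.4]
gripper_width: 0.158
finger_force: 40.0
```

```bash
python3 o.py
```

```text
[ 586.8 -285.9    9.2] [1.07 0.2  0.4 ] [-0.044 -0.134 -0.004] [-374.2   23.1] 21.75
```

Lowering the last mm until contact, then release.

Emit:
step_arm --pt "0 0 0.01 0 0 0" --pt "0 0 0.015 0 0 0" --pt "0 0 0.015 0 0 0"

```text
time_s: 22.0
eef_pos: [586.8, -286.0, 8.2]
ee_rot: [2.039, 2.39, 0.0]
force: [-0.5, -0.4, 0.3]
gripper_width: 0.157
finger_force: 40.0
```

```bash
python3 o.py
```

```text
[ 586.8 -286.     8.2] [-0.45 -0.41  0.3 ] [-0.118 -0.112 -0.047] [-374.3   23.2] 22.0
```

Emit:
step_arm --pt "0 0 0 0 0 0" --pt "0 0 0 0 0 0" --pt "0 0 0 0 0 0" --pt "0 0 0 0 0 0" --pt "0 0 0 0 0 0" --pt "0 0 0 0 0 0" --hand -0.2

```text
time_s: 22.5
eef_pos: [586.6, -286.0, 8.0]
ee_rot: [-2.039, -2.39, 0.0]
force: [0.1, -0.3, -0.2]
gripper_width: 0.584
finger_force: 0.0
```

Emit:
step_arm --pt "0 0 -0.2 0 0 0" --pt "0 0 -0.5 0 0 0" --pt "0 0 -0.8 0 0 0" --pt "0 0 -1 0 0 0" --pt "0 0 -1 0 0 0"

```text
time_s: 22.92
eef_pos: [589.5, -286.7, 93.1]
ee_rot: [2.035, 2.384, 0.005]
force: [1.0, -0.8, -0.1]
gripper_width: 0.598
finger_force: 0.0
```

Emit:
step_arm --pt "0 0 -0.4 0 0 0" --pt "0 0 -0.8 0 0 0" --pt "-0.3 0 -1 0 0 0" --pt "-0.6 0 -1 0 0 0" --pt "-0.6 0 -1 0 0 0" --pt "-0.6 0 -1 0 0 0"

```text
time_s: 23.42
eef_pos: [593.3, -335.2, 167.9]
ee_rot: [2.043, 2.387, -0.002]
force: [-0.7, 1.2, -1.1]
gripper_width: 0.601
finger_force: 0.0
```

```bash
python3 o.py
python3 - <<'E'
from h import *
p,_,_=shot('wrist','w9'); q,d,i=shot('scene','s10'); t,_,_=shot('top','t10')
out=np.vstack([np.hstack([cv2.resize(p,(400,300)),cv2.resize(q[120:300,160:460],(400,300))]),cv2.resize(t[130:250,140:400],(800,300),interpolation=2)])
cv2.imwrite('pics/c10.png',out)
E
```

```text
[ 593.3 -335.2  167.9] [-0.69  1.15 -1.11] [-0.005 -0.159 -0.038] [-423.9   24.6] 23.42
```

View pics/c10.png

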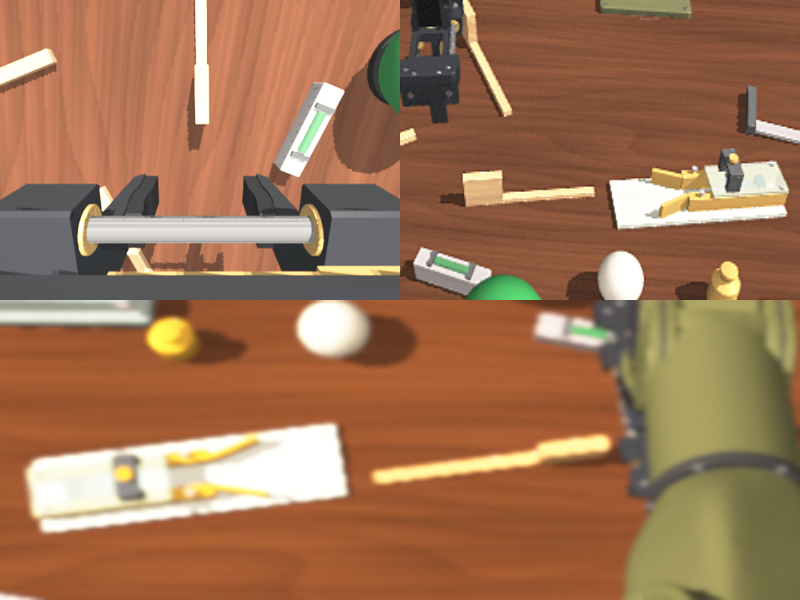

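The stick lies flat on the table with its grip block up (scene crop about (525,190)), clear of the plate. The bystanders are undisturbed and the gripper is clear. Handing in.

```bash
python3 -c "
from station import order
print(order.job_done())"
```

```text
the job is handed in; nothing more can be done
None
```

The job is handed in at 23.4 s on the robot clock: the force readings show the slip locked behind the catch with a peak push of about 12 N, the stick lies flat on the table with its grip block up, and no bystander looked disturbed; no verdict came back.

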